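# Pour the nutmegs into the tray and slide it under the reader

### The job

At the shop counter, pour all six nutmegs from the steel measuring cup into the low aluminium tray, then stand the empty cup upright on its rubber mat again and let go of it. After that slide the tray along the counter, without lifting it, under the low reader arch until it is fully home against the end stop, with all the nutmegs still in it. Leave the jar, carton, tin and tea box where they are.

Things in the scene. Friction and masses are not known exactly. Their poses are not given: they have to be found in the camera images.
- cup: Open steel measuring cup with a pouring lip; holds the six nutmegs at the start. Origin: centre of its floor's underside. Own z up when standing, own +x towards the lip. 75 mm tall, 60 mm wide (own y), walls and floor 3 mm, about 0.15 kg. Its floor is 50 mm long (x -25 to +25 mm); the back wall is upright, the front wall leans out 25 degrees up to the lip.
- cup_centre (a point): Point in the cup mid-way between its flat, parallel, upright sides (60 mm apart outside, normals along own y: the faces to grip), 37.5 mm above its underside, 30 mm ahead of the outside of its back wall. Axes as the cup's. Nutmegs roll out over the lip when the cup is tipped well over forwards (about its own y), 80 to 95 degrees.
- cup_lip (a point): Middle of the cup's pouring lip edge: 55 mm ahead of (own +x) and 37.5 mm above cup_centre. The side walls drop about 10 mm lower beside the lip.
- mat: Flat black rubber mat fixed to the counter, 150 x 150 mm, 3 mm thick, on which the cup stands at the start. Origin at the centre of its underside, x and y along its sides.
- tray: The low tray, with its origin at the centre of its underside.
- tray_centre (a point): Low loose open aluminium tray, 130 mm (own x) by 200 mm (own y) outside, 40 mm tall, walls and floor about 4 mm, about 0.3 kg. This point is its centre, half-way up (20 mm above its underside). Own y is its long axis; its +y end leads into the reader. It slides on the counter.
- reader_home (a point): Under the middle of the reader's head, 20 mm above the counter. Axes as the reader's: the tray goes in along own +y. With the tray home against the end stop, the tray's centre lies at this point (within about 1 mm) and its last 65 mm still stand out in front of the head.
- reader: White reader arch fixed on the counter. Two grey posts, 156 mm apart inside, carry a box-shaped head 204 mm wide (own x), 70 mm deep (own y), underside 60 mm and top 130 mm above the counter. Beyond it (own +y) two low steel rails, 156 mm apart, 25 mm high, lead to a steel end stop, near face 101 mm from the origin. Origin: on the counter under the head's middle.
- nut0_centre (a point): Whole nutmeg (one of six), brown, egg-shaped, 26 mm long and 21 mm thick, about 10 g; this point is its centre. Starts in the cup.
- nut1_centre (a point): Whole nutmeg (one of six), brown, egg-shaped, 26 mm long and 21 mm thick, about 10 g; this point is its centre. Starts in the cup.
- nut2_centre (a point): Whole nutmeg (one of six), brown, egg-shaped, 26 mm long and 21 mm thick, about 10 g; this point is its centre. Starts in the cup.
- nut3_centre (a point): Whole nutmeg (one of six), brown, egg-shaped, 26 mm long and 21 mm thick, about 10 g; this point is its centre. Starts in the cup.
- nut4_centre (a point): Whole nutmeg (one of six), brown, egg-shaped, 26 mm long and 21 mm thick, about 10 g; this point is its centre. Starts in the cup.
- nut5_centre (a point): Whole nutmeg (one of six), brown, egg-shaped, 26 mm long and 21 mm thick, about 10 g; this point is its centre. Starts in the cup.
- jar: Bystander to leave alone: amber glass jar with a white cap, 66 mm wide, 130 mm tall; origin at the centre of its underside.
- carton: Bystander to leave alone: plain brown carton, 70 x 120 x 110 mm tall; origin at the centre of its underside.
- tin: Bystander to leave alone: short closed tin, 64 mm wide, 55 mm tall; origin at the centre of its underside.
- teabox: Bystander to leave alone: green tea box, 60 x 90 x 50 mm tall; origin at the centre of its underside.
Mind the look-alikes: they are no part of the job. Of the things that look like the mat, the smaller one is meant.

How it is judged:
By the outcome, as a careful person would: the job done as asked, in the order asked, and still so for the second after the job is handed in, with the robot touching nothing.
It also fails if it takes over 72 s, if anything falls off the work surface, if the arm or the gripper's body presses on something with over 40 N, if the wrist force passes 120 N, or if a joint passes its speed limit or range.

### The arm

A 6-joint arm with a two-finger parallel gripper is mounted at the origin on the work surface. World frame = base frame: x ahead of the robot, y to its left, z up, the work surface at z = 0. Lengths are in m, angles in degrees, forces in N, time in s.
With the tool pointing down it reaches from about 0.375 to 0.9 m from the base axis. Payload 3.1 kg.
Tool frame: the origin (TCP) lies between the finger pads; the fingertips stand 11 mm ahead of it and the grasp point (between the pads) lies 8 mm behind it; z points along the fingers, y is the line along which they close (so a half turn about z gives the same grasp; the last joint's range is limited). The gripper opens to 87 mm and grips with 3 to 60 N. Pads are 19 mm wide; open, the fingers measure 117 mm over their backs; the gripper's body (75 mm by 190 mm) begins 51 mm behind the grasp point.
Start: joints at [58.757, 30.224, 82.088, -0, 67.689, -10.227], TCP at [0.224, 0.583, 0.234] pointing down, gripper open.
Joint ranges: [-176.69, 176.69], [-43.24, 126.21], [12.49, 139.97], [-82, 262], [0, 151.66], [-163.58, 163.58]. Speed limits (degrees/s): [159.86, 159.86, 180, 180, 180, 180].

### API

Orientations are given as a 3x3 rotation matrix whose columns are the frame's x, y, z axes.
In Python, from rig import bot gives the robot as it stands.
- The arm moves only by the tool apply_moves, never from a script. Its argument "steps" is a list that holds one entry, the list of rows, each a list of 7 numbers: the shift along the tool's x, y, z in cm, then the turn, a rotation vector about the tool's x, y, z in degrees, then the gripper command: -1 is shut, 1 is fully open, values between are in proportion. In form: [[[dx, dy, dz, rx, ry, rz, jaw], ...]]. A call has 1 to 20 rows; each row is the pose to reach, as a shift and turn from the pose commanded when the call began, along the tool's axes at that moment; what a row does not reach only later rows make up. A row lasts 1/8 s, in which the tool goes at most 62.5 mm and 10.7 degrees, less where a joint would pass 70% of its speed; a pose out of reach is approached as far as the arm can. A call with a gripper value outside its range is refused whole. The fingers move at their own pace and stop on an object; the grip force is fixed at half the most. Time passes only in rows, so rows that repeat a pose let the fingers close. It gives the time, the measured TCP pose, the force, the opening and the grip force at its end, in the units of the state.
- bot.read_state(): the state, without advancing time (a new reading comes with each control period).
- bot.capture(name): name is "scene" or "top" or "wrist"; returns the picture (420x560x3 uint8, blue, green, red); there is no depth.
- bot.camera_model(name): a dict with "intrinsics" (3x3 intrinsics, pixels), "R" (3x3) and "t" (3): a world point X has camera coordinates R X + t. Camera axes: x right, y down, z forward; pixel columns grow to the right and rows downward; lengths in m; the calibration is good to about 2 mm. A picture is of the moment at which its call begins: read the wrist's pose just before it. camera_model takes no time and is no camera call; for the wrist camera it gives the pose at the moment of the call.
- bot.hand_in(): hands the job in; it is judged then, once.
The state is a dict: "time_s": time; "joint_positions": joint angles; "qvel": joint speeds; "tau": joint torques, N m; "position": TCP position; "tcp_rot": TCP orientation; "force": force on the tool from outside, world axes, zero at the start; "moment": the same for the moment, N m; "opening": opening from 0.0 (shut) to 1.0 (fully open); "grasp_force": force on a finger pad.
Only numpy, scipy, OpenCV 4.12 (cv2) and the standard library are available. Lean on these libraries where they do the work, as an engineer would, in place of code of your own. Each camera call takes 0.05 s, during which the arm holds its last target. There are 200 camera calls.

## Working session

There is one attempt and no reset: what is moved stays moved. The work goes in short steps, Python scripts to look and compute and a tool call to move; the robot and the scene stay as the last step left them, time stands still between calls to the robot, and variables do not carry over. Pictures are saved under pics/ and viewed, at most 10 in all, crops included, and the job is handed in when it is done.

Besides the shell and the picture viewer there is one more tool, called after ">>>" by a JSON object that holds its "api" and its "payload". apply_moves: Moves the arm, as the interface text tells. Its arguments: {"type":"object","properties":{"steps":{"type":"array","items":{"type":"array","items":{"type":"array","items":{"type":"number"}}}}},"required":["steps"]}

```bash
mkdir -p pics; ls
python3 - <<'E'
from rig import bot
import cv2,numpy as np
for n in ("scene","top"):
    im=bot.capture(n); cv2.imwrite(f"pics/{n}0.png",im)
    c=bot.camera_model(n); print(n,np.round(c["intrinsics"],1).tolist(),np.round(-c["R"].T@c["t"],3),np.round(c["R"],2).tolist())
a=cv2.imread("pics/scene0.png");
E
```

```text
pics
scene [[475.4, 0.0, 287.3], [0.0, 475.4, 201.0], [0.0, 0.0, 1.0]] [ 1.38  -0.449  0.957] [[0.46, 0.89, -0.01], [0.61, -0.32, -0.72], [-0.64, 0.33, -0.69]]
top [[491.0, 0.0, 285.3], [0.0, 491.0, 211.9], [0.0, 0.0, 1.0]] [ 0.448 -0.059  1.267] [[0.01, -1.0, -0.02], [-1.0, -0.01, -0.08], [0.08, 0.02, -1.0]]
```

View pics/top0.png

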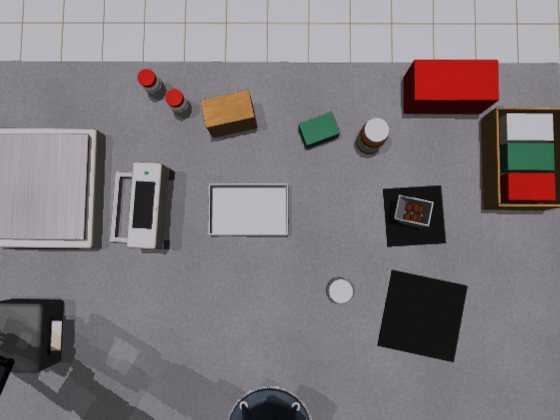

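View pics/scene0.png

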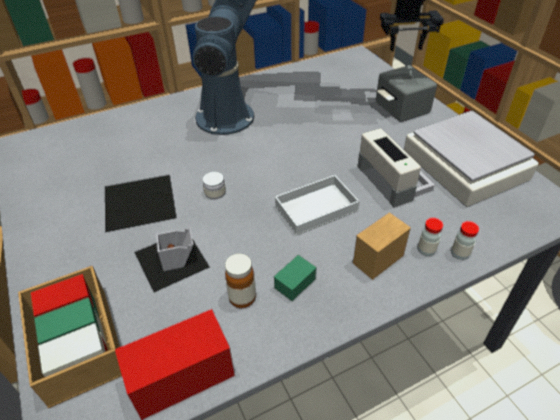

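Top view: the small mat is at (414,215) with the cup on it at (414,212). The large mat at (423,315) is the look-alike. Tray is at (248,210) and reader at (147,205), with its rails and stop to the left; the scale at (50,188) and the card device at (30,335) only resemble it. Tin (341,291), jar (375,133), tea box (320,130) and carton (229,113) stay put. Next I measure, with one close crop to check.

```bash
cat > h.py <<'E'
import numpy as np,cv2
from rig import bot
def ray(n,px,z,c=None):
    c=c or bot.camera_model(n); K,R,t=[np.array(c[k]) for k in("intrinsics","R","t")]
    px=np.atleast_2d(np.array(px,float)); d=(np.c_[px,np.ones(len(px))]@np.linalg.inv(K).T)@R
    o=-R.T@t; return o+d*((z-o[2])/d[:,2])[:,None]
def rect(n,mask,z):
    cs=cv2.findContours(mask.astype(np.uint8),cv2.RETR_EXTERNAL,cv2.CHAIN_APPROX_NONE)[0]
    k=max(cs,key=cv2.contourArea); P=ray(n,k[:,0,:],z)[:,:2].astype(np.float32)
    return cv2.minAreaRect(P*1000)
E
python3 - <<'E'
from h import *
im=cv2.imread("pics/top0.png"); g=im.max(2).astype(int); 
def win(m,x0,y0,x1,y1):
    o=np.zeros_like(m); o[y0:y1,x0:x1]=m[y0:y1,x0:x1]; return o
print("mat",rect("top",win(g<35,375,175,455,252),.003))
print("tray",rect("top",win(g>175,200,175,297,243),.04))
print("reader head",rect("top",win(g>170,120,155,170,252),.13))
print("jar/tin approx",ray("top",[[376,130]],.13),ray("top",[[341,291]],.055),"tea",ray("top",[[320,127]],.05),"carton",ray("top",[[227,108]],.11))
c1=cv2.resize(im[180:252,378:450],(390,390),interpolation=cv2.INTER_CUBIC)
c2=cv2.resize(im[150:258,102:210],(390,390),interpolation=cv2.INTER_CUBIC)
cv2.imwrite("pics/crop1.png",np.hstack([c1,c2]))
E
```

```text
mat ((541.515625, -364.416259765625), (146.92529296875, 147.86529541015625), 3.9747517108917236)
tray ((546.9327392578125, 56.798065185546875), (111.01849365234375, 182.96217346191406), 0.5669666528701782)
reader head ((553.2354736328125, 309.2431335449219), (93.56099700927734, 197.7273712158203), 87.4723129272461)
jar/tin approx [[ 0.73284073 -0.2479891   0.13      ]] [[ 0.35162377 -0.17371095  0.055     ]] tea [[ 0.75973387 -0.12075101  0.05      ]] carton [[0.78961067 0.10645048 0.11      ]]
```

View pics/crop1.png

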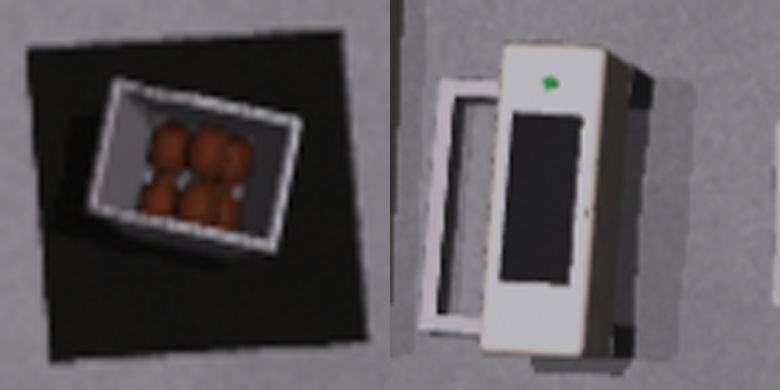

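The crop confirms the cup on the small mat. Its slanted lip wall is the left one, facing the tray (+y). In the right half, the reader's rails and stop lie to the left, so the tray enters from the right.

```bash
cat >> h.py <<'E'
from scipy.spatial.transform import Rotation as Ro
def rel(P,R,s=None):
    "shift (cm) and turn (deg) of pose P,R in the present tool frame"
    s=s or bot.read_state(); R0=np.array(s["tcp_rot"]); p0=np.array(s["position"])
    return np.round(np.r_[R0.T@(np.array(P)-p0)*100, Ro.from_matrix(R0.T@R).as_rotvec(degrees=True)],2)
E
python3 - <<'E'
from h import *
s=bot.read_state(); print(np.round(s["tcp_rot"],3).tolist(),s["opening"],s["time_s"])
def ang(a,b): d=b-a; return np.degrees(np.arctan2(d[1],d[0]))
q=np.array([[115,82],[298,118],[275,250],[93,210]])*72/390+[378,180]-0.5
C=ray("top",q,.076); print("cup rim",np.round(C,4)[:,:2].tolist(),"edges",np.linalg.norm(C-np.roll(C,-1,0),axis=1))
h=np.mean([ang(C[1],C[0]),ang(C[2],C[3])]); u=np.array([np.cos(np.radians(h)),np.sin(np.radians(h))])
m=C.mean(0)[:2]; print("heading",h,"centre",m-u*.0125)
q=(np.array([[503,45],[605,48],[583,355],[482,352]])-[390,0])*108/390+[102,150]-0.5
H=ray("top",q,.13); print("head",H.mean(0),ang(H[3],H[0]),ang(H[2],H[1]),np.linalg.norm(H-np.roll(H,-1,0),axis=1))
im=cv2.imread("pics/top0.png"); g=im.min(2).astype(int)
T=ray("top",[[209,184],[288,183],[288,236],[209,237]],.04); print("tray",T.mean(0),ang(T[1],T[0]),ang(T[2],T[3]),np.linalg.norm(T-np.roll(T,-1,0),axis=1))
E
```

```text
[[-0.933, 0.359, -0.001], [0.359, 0.933, -0.002], [0.0, -0.002, -1.0]] 1.0011977026802223 0.1
cup rim [[0.587, -0.3114], [0.5715, -0.3929], [0.5122, -0.3819], [0.5293, -0.3012]] edges [0.08293651 0.06026824 0.08252709 0.05856138]
heading 78.6180646167671 centre [ 0.5475165  -0.35908926]
head [0.55220729 0.29367943 0.13      ] -1.8719924820666443 -2.3171941695783613 [0.06694896 0.19979859 0.06539899 0.19999134]
tray [0.54946341 0.05722142 0.04      ] 91.19138924375969 91.29809171693441 [0.19959551 0.13341935 0.19788757 0.13378059]
```

```bash
cat >> h.py <<'E'
def tool(a,h=78.6):
    "tool R with z tilted a deg from down towards heading h, y = -cup y"
    h,a=np.radians([h,a]); u=np.array([np.cos(h),np.sin(h),0]); d=np.array([0,0,-1.])
    z=np.cos(a)*d+np.sin(a)*u; y=np.array([np.sin(h),-np.cos(h),0]); return np.c_[np.cross(y,z),y,z]
E
python3 - <<'E'
from h import *
print(rel([.50,-.15,.30],tool(0)))
E
```

```text
[-5.207e+01 -5.852e+01 -6.640e+00 -1.000e-01  6.000e-02  8.038e+01]
```

>>> {"api": "apply_moves", "payload": {"steps": [[[-52, -58.5, -6.6, 0, 0, 80.4, 1], [-52, -58.5, -6.6, 0, 0, 80.4, 1], [-52, -58.5, -6.6, 0, 0, 80.4, 1], [-52, -58.5, -6.6, 0, 0, 80.4, 1], [-52, -58.5, -6.6, 0, 0, 80.4, 1], [-52, -58.5, -6.6, 0, 0, 80.4, 1], [-52, -58.5, -6.6, 0, 0, 80.4, 1], [-52, -58.5, -6.6, 0, 0, 80.4, 1], [-52, -58.5, -6.6, 0, 0, 80.4, 1], [-52, -58.5, -6.6, 0, 0, 80.4, 1], [-52, -58.5, -6.6, 0, 0, 80.4, 1], [-52, -58.5, -6.6, 0, 0, 80.4, 1], [-52, -58.5, -6.6, 0, 0, 80.4, 1], [-52, -58.5, -6.6, 0, 0, 80.4, 1]]]}}

```text
time_s: 1.85
position: [0.5005, -0.1519, 0.2992]
tcp_rot: [[0.202, 0.979, 0.0], [0.979, -0.202, -0.001], [-0.0, 0.001, -1.0]]
force: [0.1, -1.0, -0.2]
opening: 1.004
grasp_force: 0.0
```

Run:
```python
from h import *
s=bot.read_state(); print(s["time_s"],np.round(s["position"],3),np.round(s["joint_positions"],1))
R=tool(45); C=np.array([.5475,-.359,.0405])+.008*R[:,2]
print(rel(C-.13*R[:,2],R), rel(C,R))
```

```text
1.85 [ 0.501 -0.152  0.299] [-29.1  17.9  91.9  -0.   70.2 -17.5]
[-27.96   8.8   17.26   0.12  45.03  -0.2 ] [-18.76   8.76  26.45   0.12  45.03  -0.2 ]
```

>>> {"api": "apply_moves", "payload": {"steps": [[[-28, 8.8, 3, 0, 45, 0, 1], [-28, 8.8, 3, 0, 45, 0, 1], [-28, 8.8, 3, 0, 45, 0, 1], [-28, 8.8, 3, 0, 45, 0, 1], [-28, 8.8, 3, 0, 45, 0, 1], [-28, 8.8, 10, 0, 45, 0, 1], [-28, 8.8, 17.3, 0, 45, 0, 1], [-28, 8.8, 17.3, 0, 45, 0, 1], [-28, 8.8, 17.3, 0, 45, 0, 1]]]}}

```text
time_s: 2.98
position: [0.5308, -0.4396, 0.1263]
tcp_rot: [[0.14, 0.98, 0.138], [0.691, -0.197, 0.696], [0.709, -0.002, -0.705]]
force: [-0.6, 0.1, 0.8]
opening: 0.999
grasp_force: 0.0
```

Run:
```python
from h import *
s=bot.read_state(); print(s["time_s"],np.round(s["position"],3),np.round(s["joint_positions"],1))
R=tool(45); C=np.array([.5475,-.359,.0405])+.008*R[:,2]
print(rel(C-.13*R[:,2],R), rel(C,R))
cv2.imwrite("pics/w1.png",bot.capture("wrist"))
c=bot.camera_model("wrist"); K=c["intrinsics"]
h=np.radians(78.6);u=np.array([np.cos(h),np.sin(h),0]);v=np.array([-u[1],u[0],0]);o=np.array([.5475,-.359,.078])
for P in (o-.03*u+.03*v,o-.03*u-.03*v,o+.055*u+.03*v,o+.055*u-.03*v):
    q=K@(np.array(c["R"])@P+c["t"]); print(np.round(q[:2]/q[2]))
```

```text
2.975 [ 0.531 -0.44   0.126] [-60.6  56.6  57.5  28.1 101.8 -52.5]
[-0.24  0.04 -0.32 -0.1  -0.17 -0.03] [-0.28  0.06 12.68 -0.1  -0.17 -0.03]
[232. 222.]
[314. 222.]
[238. 134.]
[308. 134.]
```

View pics/w1.png

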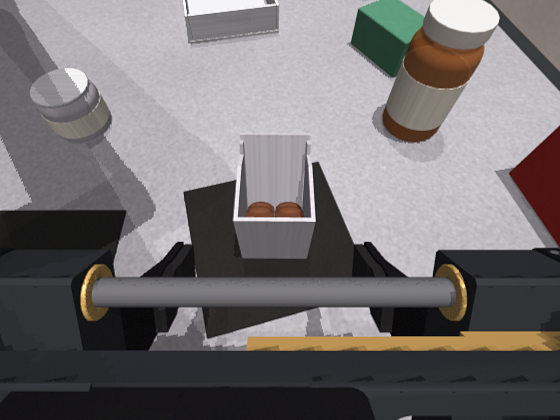

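The wrist view shows the cup squarely ahead, with its back-wall corners at (234,220) and (314,222). Those are within 2 px of my prediction, and the lip is on the far side. I go in and grip.

>>> {"api": "apply_moves", "payload": {"steps": [[[-0.3, 0, 4, 0, 0, 0, 1], [-0.3, 0, 8, 0, 0, 0, 1], [-0.3, 0, 11, 0, 0, 0, 1], [-0.3, 0, 12.7, 0, 0, 0, 1], [-0.3, 0, 12.7, 0, 0, 0, 1], [-0.3, 0, 12.7, 0, 0, 0, 1], [-0.3, 0, 12.7, 0, 0, 0, -1], [-0.3, 0, 12.7, 0, 0, 0, -1], [-0.3, 0, 12.7, 0, 0, 0, -1], [-0.3, 0, 12.7, 0, 0, 0, -1], [-0.3, 0, 12.7, 0, 0, 0, -1], [-0.3, 0, 12.7, 0, 0, 0, -1]]]}}

```text
time_s: 4.53
position: [0.5479, -0.3553, 0.0347]
tcp_rot: [[0.14, 0.98, 0.14], [0.693, -0.198, 0.693], [0.707, 0.0, -0.707]]
force: [-0.5, 0.2, 0.7]
opening: 0.688
grasp_force: 30.0
```

Run:
```python
from h import *
import json
s=bot.read_state(); R0=np.array(s["tcp_rot"]); p=np.array(s["position"]); print(s["time_s"],s["grasp_force"],s["opening"],p)
json.dump(dict(R=R0.tolist(),p=p.tolist()),open("grasp.json","w"))
h=np.radians(78.6);u=np.array([np.cos(h),np.sin(h),0])
g=p-.008*R0[:,2]; print("grasp pt",g)
# offset of lip from TCP in tool frame
C=np.array([.5475,-.359,.0405]); off=R0.T@(C+.055*u+[0,0,.0375]-p)
R=tool(45)
for L in ([.5475,-.30,.20],[.545,0.02,.15]): print(rel(np.array(L)-R@off,R))
```

```text
4.525 29.965610132203437 0.6877856357492211 [ 0.54793935 -0.35531776  0.03468666]
grasp pt [ 0.5468182  -0.36086036  0.04034551]
[ 8.82 -1.16 -8.43  0.03  0.02 -0.  ]
[ 2.744e+01 -7.740e+00  1.724e+01  3.000e-02  2.000e-02 -0.000e+00]
```

Gripped (30 N, opening fits 60 mm). I lift straight up and carry the cup to the tray.

>>> {"api": "apply_moves", "payload": {"steps": [[[1, 0, -1, 0, 0, 0, -1], [3, 0, -3, 0, 0, 0, -1], [6, 0, -6, 0, 0, 0, -1], [8, 0, -7.5, 0, 0, 0, -1], [9, -0.5, -7, 0, 0, 0, -1], [10.5, -1.5, -5, 0, 0, 0, -1], [12.5, -2.5, -2.5, 0, 0, 0, -1], [14.5, -3, 0, 0, 0, 0, -1], [16.5, -4, 2.5, 0, 0, 0, -1], [18.5, -4.5, 5, 0, 0, 0, -1], [20.5, -5.5, 7.5, 0, 0, 0, -1], [22.5, -6, 10.5, 0, 0, 0, -1], [24.5, -6.5, 13.5, 0, 0, 0, -1], [26.5, -7.5, 16, 0, 0, 0, -1], [27.4, -7.7, 17.2, 0, 0, 0, -1], [27.4, -7.7, 17.2, 0, 0, 0, -1], [27.4, -7.7, 17.2, 0, 0, 0, -1]]]}}

```text
time_s: 6.65
position: [0.5356, -0.032, 0.1065]
tcp_rot: [[0.14, 0.98, 0.141], [0.694, -0.199, 0.692], [0.706, 0.001, -0.708]]
force: [-0.0, -0.4, -1.9]
opening: 0.685
grasp_force: 30.0
```

Run:
```python
from h import *
import json
s=bot.read_state(); G=json.load(open("grasp.json")); R0=np.array(G["R"]); 
print(s["time_s"],s["grasp_force"],np.round(s["position"],3),np.round(s["joint_positions"],1),s["force"])
h=np.radians(78.6);u=np.array([np.cos(h),np.sin(h),0])
off=R0.T@(np.array([.5475,-.359,.0405])+.055*u+[0,0,.0375]-G["p"]); print("lip",np.array(s["position"])+np.array(s["tcp_rot"])@off)
for t in range(0,91,10):
    R=tool(45-t); L=np.array([.546,.025,.15-.08*t/90])
    print(t,rel(L-R@off,R))
im=bot.capture("scene"); cv2.imwrite("pics/s1.png",cv2.resize(im[100:260,150:430],(784,448)))
```

```text
6.65 29.965411935118027 [ 0.536 -0.032  0.107] [-37.2  43.4 101.5  44.1  66.2 -55.6] [-0.01040673 -0.42231962 -1.85156724]
lip [0.54604789 0.01822613 0.14979135]
0 [ 0.48 -0.14  0.46  0.11  0.08  0.01]
10 [ 0.05 -0.14 -0.06  0.11 -9.92 -0.  ]
20 [-1.800e-01 -1.400e-01 -5.300e-01  1.100e-01 -1.992e+01 -1.000e-02]
30 [-2.300e-01 -1.400e-01 -9.200e-01  1.100e-01 -2.992e+01 -2.000e-02]
40 [-1.100e-01 -1.400e-01 -1.190e+00  1.100e-01 -3.992e+01 -3.000e-02]
50 [ 1.600e-01 -1.400e-01 -1.320e+00  1.100e-01 -4.992e+01 -4.000e-02]
60 [ 5.400e-01 -1.400e-01 -1.280e+00  1.000e-01 -5.992e+01 -5.000e-02]
70 [ 1.010e+00 -1.400e-01 -1.060e+00  1.000e-01 -6.992e+01 -6.000e-02]
80 [ 1.540e+00 -1.400e-01 -6.300e-01  1.000e-01 -7.992e+01 -7.000e-02]
90 [ 2.080e+00 -1.400e-01 -1.000e-02  9.000e-02 -8.992e+01 -8.000e-02]
```

View pics/s1.png

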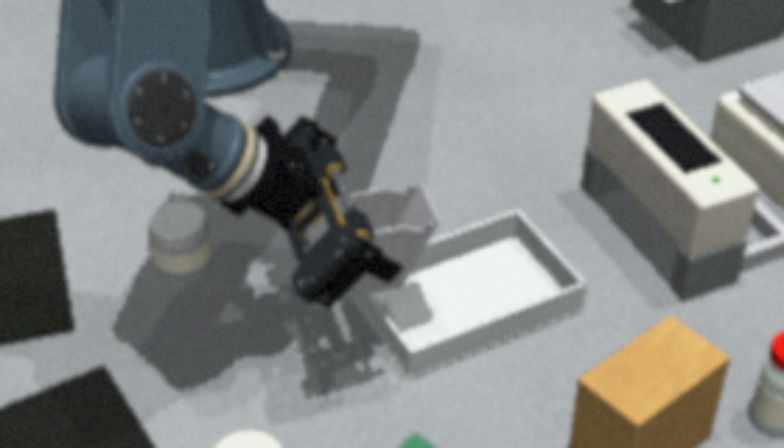

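Scene view: the lip (about (425,205) in the crop) is over the near part of the tray, with the tray clear below. I start tipping.

>>> {"api": "apply_moves", "payload": {"steps": [[[0.3, -0.1, 0.2, 0, -5, 0, -1], [0, -0.1, 0, 0, -10, 0, -1], [-0.1, -0.1, -0.3, 0, -15, 0, -1], [-0.2, -0.1, -0.5, 0, -20, 0, -1], [-0.2, -0.1, -0.7, 0, -25, 0, -1], [-0.2, -0.1, -0.9, 0, -30, 0, -1], [-0.2, -0.1, -1.1, 0, -35, 0, -1], [-0.1, -0.1, -1.2, 0, -40, 0, -1], [0, -0.1, -1.3, 0, -45, 0, -1], [0.2, -0.1, -1.3, 0, -50, 0, -1], [0.3, -0.1, -1.3, 0, -54, 0, -1], [0.5, -0.1, -1.3, 0, -58, 0, -1], [0.7, -0.1, -1.2, 0, -62, 0, -1], [0.9, -0.1, -1.1, 0, -66, 0, -1], [1.0, -0.1, -1.1, 0, -70, 0, -1], [1.2, -0.1, -0.9, 0, -74, 0, -1], [1.4, -0.1, -0.7, 0, -78, 0, -1], [1.6, -0.1, -0.5, 0, -82, 0, -1], [1.8, -0.1, -0.3, 0, -86, 0, -1], [2.1, -0.1, 0, 0, -90, 0, -1]]]}}

```text
time_s: 9.2
position: [0.5372, -0.0166, 0.1217]
tcp_rot: [[0.143, 0.98, -0.142], [0.692, -0.201, -0.694], [-0.708, 0.001, -0.706]]
force: [-0.4, 1.2, -1.4]
opening: 0.686
grasp_force: 30.0
```

```bash
cat >> h.py <<'E'
def nuts(n):
    im=bot.capture(n); b,g,r=[im[...,i].astype(int) for i in range(3)]
    m=((r>1.6*g)&(r>45)&(r<170)).astype(np.uint8); return im,m
E
python3 - <<'E'
from h import *
s=bot.read_state(); print(s["time_s"],s["grasp_force"],np.round(s["position"],3),np.round(s["joint_positions"],1),s["force"])
Z=tuple(np.round(np.array(s["tcp_rot"])[:,2],2)); print(Z)
im,m=nuts("scene"); im2,_=nuts("top")
cv2.imwrite("pics/s2.png",np.hstack([cv2.resize(im[130:250,240:380],(420,360)),cv2.resize(im2[150:260,190:310],(392,360))])[:, :800])
E
```

```text
9.2 29.964394775452092 [ 0.537 -0.017  0.122] [  7.5  44.6  92.1 -45.7  69.2  46.1] [-0.39853633  1.24258788 -1.35178393]
(np.float64(-0.14), np.float64(-0.69), np.float64(-0.71))
```

View pics/s2.png

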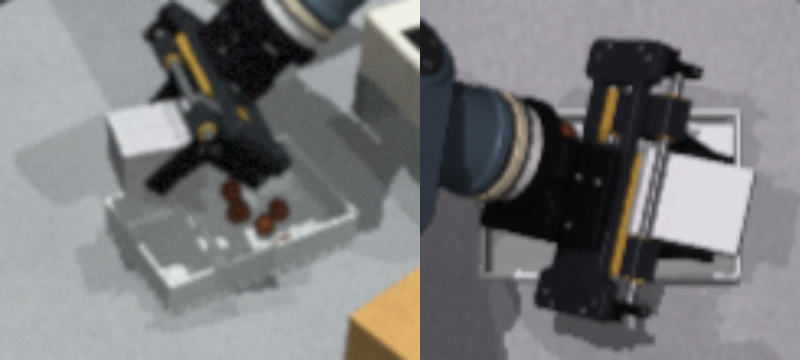

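Four nutmegs are visible in the tray around (255,210) and one more in the top view at (570,130). I tip a bit further to empty the cup, wait, then return it upright.

>>> {"api": "apply_moves", "payload": {"steps": [[[0, 0, 0, 0, -4, 0, -1], [0, 0, 0, 0, -8, 0, -1], [0, 0, 0, 0, -8, 0, -1], [0, 0, 0, 0, -4, 0, -1], [0, 0, 0, 0, -8, 0, -1], [0, 0, 0, 0, -8, 0, -1]]]}}

```text
time_s: 10.05
position: [0.5367, -0.0163, 0.1215]
tcp_rot: [[0.12, 0.98, -0.159], [0.592, -0.199, -0.781], [-0.797, -0.0, -0.604]]
force: [0.1, 0.2, -1.5]
opening: 0.687
grasp_force: 30.0
```

Run:
```python
from h import *
import json
s=bot.read_state(); print(np.round(s["position"],3),np.round(s["joint_positions"],1))
G=json.load(open("grasp.json"))
R=np.array(G["R"])
# raise first, then tilt back while retreating
print(rel(np.array(s["position"])+[0,0,.06],np.array(s["tcp_rot"])))
print(rel([.536,-.06,.18],R)); print(rel(np.array(G["p"])+[0,0,.10],R))
```

```text
[ 0.537 -0.016  0.121] [  9.8  48.   90.4 -50.3  75.   50.2]
[-4.78 -0.   -3.62  0.    0.    0.  ]
[-7.260e+00  8.000e-01 -1.100e-01 -5.000e-02  9.786e+01 -7.000e-02]
[-2.097e+01  7.850e+00  2.551e+01 -5.000e-02  9.786e+01 -7.000e-02]
```

>>> {"api": "apply_moves", "payload": {"steps": [[[-2.4, 0, -1.8, 0, 0, 0, -1], [-4.8, 0, -3.6, 0, 8, 0, -1], [-5, 0, -3.4, 0, 17, 0, -1], [-5.5, 0, -3, 0, 26, 0, -1], [-5.7, 0.2, -2.5, 0, 35, 0, -1], [-6, 0.3, -2, 0, 44, 0, -1], [-6.2, 0.4, -1.5, 0, 53, 0, -1], [-6.5, 0.5, -1, 0, 62, 0, -1], [-6.7, 0.6, -0.7, 0, 71, 0, -1], [-7, 0.7, -0.4, 0, 80, 0, -1], [-7.2, 0.8, -0.1, 0, 89, 0, -1], [-9, 1.5, 2.5, 0, 97.8, 0, -1], [-12, 3, 8, 0, 97.8, 0, -1], [-15, 4.8, 14, 0, 97.8, 0, -1], [-18, 6.3, 20, 0, 97.8, 0, -1], [-20, 7.3, 24, 0, 97.8, 0, -1], [-21, 7.8, 25.5, 0, 97.8, 0, -1], [-21, 7.8, 25.5, 0, 97.8, 0, -1]]]}}

```text
time_s: 12.3
position: [0.5472, -0.3574, 0.1356]
tcp_rot: [[0.142, 0.98, 0.142], [0.697, -0.201, 0.689], [0.703, 0.002, -0.711]]
force: [-0.0, 0.1, -1.7]
opening: 0.689
grasp_force: 30.0
```

Run:
```python
from h import *
import json
s=bot.read_state(); G=json.load(open("grasp.json")); print(s["time_s"],np.round(s["position"],3),s["force"],rel(G["p"],np.array(G["R"])))
im,m=nuts("scene"); im2,m2=nuts("top")
print("nut px in tray",m2[150:260,190:310].sum())
cv2.imwrite("pics/s3.png",np.hstack([cv2.resize(im[150:290,120:300],(400,311)),cv2.resize(im2[150:260,190:310],(339,311))]))
```

```text
12.3 [ 0.547 -0.357  0.136] [-0.01950112  0.1404151  -1.74611205] [-6.94  0.02  7.33  0.17  0.28 -0.06]
nut px in tray 294
```

View pics/s3.png

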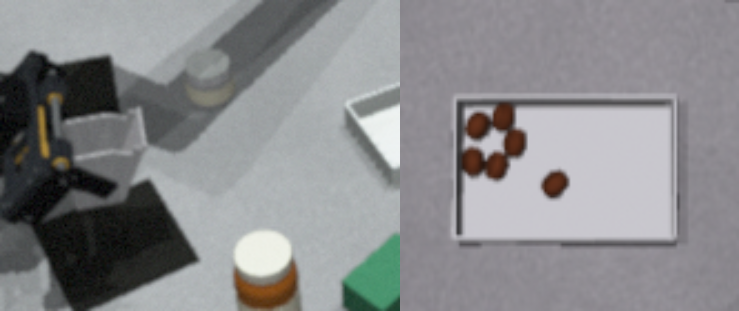

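All six nutmegs are in the tray (five at its left end, one at (555,183)) and the cup hangs over its mat. I set it down and check contact.

>>> {"api": "apply_moves", "payload": {"steps": [[[-2, 0, 2.2, 0, 0.3, 0, -1], [-4.5, 0, 4.8, 0, 0.3, 0, -1], [-6, 0, 6.3, 0, 0.3, 0, -1], [-6.6, 0, 6.9, 0, 0.3, 0, -1], [-6.8, 0, 7.2, 0, 0.3, 0, -1], [-6.9, 0, 7.3, 0, 0.3, 0, -1], [-6.9, 0, 7.3, 0, 0.3, 0, -1], [-6.9, 0, 7.3, 0, 0.3, 0, -1]]]}}

```text
time_s: 13.4
position: [0.5487, -0.3528, 0.0361]
tcp_rot: [[0.139, 0.98, 0.141], [0.693, -0.198, 0.694], [0.708, 0.001, -0.706]]
force: [0.2, 0.4, -2.0]
opening: 0.686
grasp_force: 30.0
```

>>> {"api": "apply_moves", "payload": {"steps": [[[-0.05, 0, 0.05, 0, 0, 0, -1], [-0.1, 0, 0.1, 0, 0, 0, -1], [-0.1, 0, 0.1, 0, 0, 0, -1]]]}}

```text
time_s: 13.78
position: [0.5485, -0.3526, 0.0347]
tcp_rot: [[0.139, 0.98, 0.141], [0.692, -0.198, 0.695], [0.709, 0.0, -0.706]]
force: [-0.8, -0.4, 2.7]
opening: 0.69
grasp_force: 30.0
```

Contact with the mat (force z changed sign). I release gradually and back out.

>>> {"api": "apply_moves", "payload": {"steps": [[[0, 0, 0, 0, 0, 0, -0.2], [0, 0, 0, 0, 0, 0, 0.5], [0, 0, 0, 0, 0, 0, 1], [0, 0, 0, 0, 0, 0, 1], [0, 0, 0, 0, 0, 0, 1], [0, 0, -2, 0, 0, 0, 1], [0, 0, -5, 0, 0, 0, 1], [0, 0, -9, 0, 0, 0, 1], [0, 0, -14, 0, 0, 0, 1], [5, 0, -19, 0, 0, 0, 1], [9, 0, -22, 0, 0, 0, 1], [9, 0, -22, 0, 0, 0, 1]]]}}

```text
time_s: 15.28
position: [0.5313, -0.4456, 0.2607]
tcp_rot: [[0.134, 0.98, 0.146], [0.7, -0.198, 0.686], [0.701, 0.01, -0.713]]
force: [0.2, -0.4, 0.1]
opening: 1.002
grasp_force: 0.0
```

Run:
```python
from h import *
im=bot.capture("top"); cv2.imwrite("pics/top4.png",im)
s=bot.read_state(); print(s["time_s"],np.round(s["position"],3),s["opening"])
# push: tool down, y along world -? tool x along push heading
import math
t0=np.array([.5495,.057]); t1=np.array([.552,.294]); print("dir",math.degrees(math.atan2(*(t1-t0)[::-1])))
print("above",rel([.548,-.13,.25],tool(0,90)))
sc=bot.capture("scene"); cv2.imwrite("pics/s4.png",np.hstack([cv2.resize(im[170:260,370:460],(360,360)),cv2.resize(sc[200:300,120:220],(360,360))]))
```

```text
15.325 [ 0.53  -0.445  0.257] 1.0018532425691327
dir 89.39563655560272
above [ 21.67  -4.53  22.45   4.75 -44.54 -10.73]
```

View pics/s4.png

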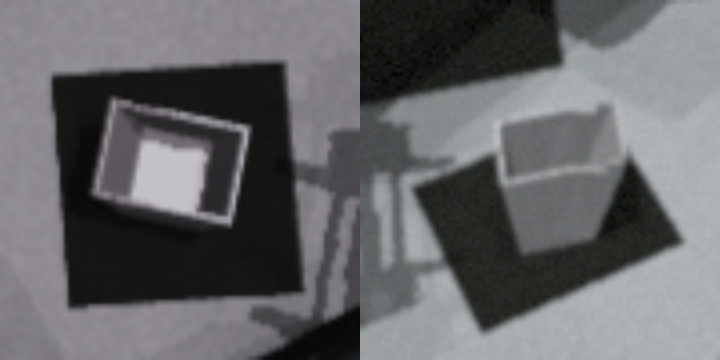

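The cup stands upright and empty on the small mat, released. Now to get behind the tray with open fingers, for a two-point push.

>>> {"api": "apply_moves", "payload": {"steps": [[[21.7, -4.5, 22.5, 4.8, -44.5, -10.7, 1], [21.7, -4.5, 22.5, 4.8, -44.5, -10.7, 1], [21.7, -4.5, 22.5, 4.8, -44.5, -10.7, 1], [21.7, -4.5, 22.5, 4.8, -44.5, -10.7, 1], [21.7, -4.5, 22.5, 4.8, -44.5, -10.7, 1], [21.7, -4.5, 22.5, 4.8, -44.5, -10.7, 1], [21.7, -4.5, 22.5, 4.8, -44.5, -10.7, 1], [21.7, -4.5, 22.5, 4.8, -44.5, -10.7, 1], [21.7, -4.5, 22.5, 4.8, -44.5, -10.7, 1]]]}}

```text
time_s: 16.5
position: [0.5478, -0.1298, 0.2474]
tcp_rot: [[0.003, 1.0, -0.005], [1.0, -0.003, 0.008], [0.008, -0.005, -1.0]]
force: [0.2, -1.0, 0.5]
opening: 1.001
grasp_force: 0.0
```

Run:
```python
from h import *
s=bot.read_state(); print(s["time_s"],np.round(s["position"],4),np.round(s["joint_positions"],1))
for p,h in (([.5515,-.08,.022],90),([.5515,.0,.022],90),([.5495,.15,.022],88.5),([.5485,.184,.022],88)): print(rel(p,tool(0,h)))
```

```text
16.5 [ 0.5478 -0.1298  0.2474] [-24.9  24.7  89.9   0.3  65.9 -24.8]
[ 4.79  0.48 22.58 -0.31 -0.49 -0.17]
[12.79  0.45 22.65 -0.31 -0.49 -0.17]
[27.79  0.21 22.78 -0.32 -0.48  1.33]
[31.19  0.1  22.81 -0.32 -0.48  1.83]
```

>>> {"api": "apply_moves", "payload": {"steps": [[[4.8, 0.5, 5, -0.3, -0.5, -0.2, 1], [4.8, 0.5, 10, -0.3, -0.5, -0.2, 1], [4.8, 0.5, 15, -0.3, -0.5, -0.2, 1], [4.8, 0.5, 19, -0.3, -0.5, -0.2, 1], [4.8, 0.5, 22, -0.3, -0.5, -0.2, 1], [4.8, 0.5, 22.6, -0.3, -0.5, -0.2, 1], [4.8, 0.5, 22.6, -0.3, -0.5, -0.2, 1], [6, 0.5, 22.6, -0.3, -0.5, -0.2, 1], [7, 0.5, 22.6, -0.3, -0.5, -0.2, 1], [7.5, 0.5, 22.6, -0.3, -0.5, -0.2, 1], [8, 0.5, 22.6, -0.3, -0.5, -0.2, 1], [8.7, 0.5, 22.6, -0.3, -0.5, -0.2, 1], [9.5, 0.5, 22.6, -0.3, -0.5, -0.2, 1], [10.3, 0.5, 22.6, -0.3, -0.5, -0.2, 1], [11.1, 0.5, 22.6, -0.3, -0.5, -0.2, 1], [12, 0.5, 22.6, -0.3, -0.5, -0.2, 1], [13, 0.5, 22.6, -0.3, -0.5, -0.2, 1]]]}}

```text
time_s: 18.62
position: [0.5515, 0.005, 0.0228]
tcp_rot: [[-0.004, 1.0, -0.0], [1.0, 0.004, -0.0], [-0.0, -0.0, -1.0]]
force: [0.3, -3.1, 1.2]
opening: 1.003
grasp_force: 1.6
```

Run:
```python
from h import *
s=bot.read_state(); print(s["time_s"],np.round(s["position"],4),s["force"])
im=bot.capture("top"); cv2.imwrite("pics/s5.png",cv2.resize(im[140:270,100:310],(788,488)))
for p,h in (([.5495,.15,.022],88.5),([.5485,.184,.022],88)): print(rel(p,tool(0,h)))
```

```text
18.625 [0.5515 0.005  0.0228] [ 0.29348906 -3.11044464  1.16889191]
[14.37 -0.11  0.09 -0.04 -0.04  1.73]
[17.77 -0.2   0.09 -0.04 -0.04  2.23]
```

View pics/s5.png

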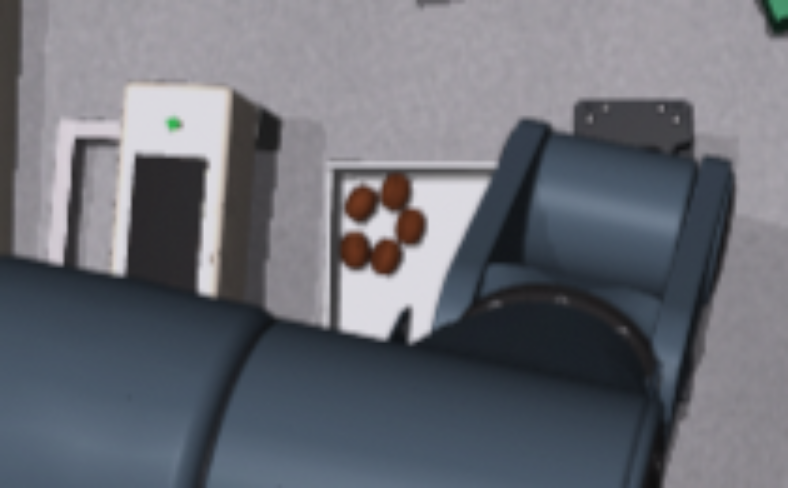

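The tray moves straight ahead of the fingers (3 N), with its leading edge at (330,165) in line with the gap between the posts. I keep pushing, stopping just short of the end.

>>> {"api": "apply_moves", "payload": {"steps": [[[0.8, 0, 0.1, 0, 0, 0.2, 1], [1.7, 0, 0.1, 0, 0, 0.3, 1], [2.6, 0, 0.1, 0, 0, 0.4, 1], [3.5, 0, 0.1, 0, 0, 0.5, 1], [4.4, 0, 0.1, 0, 0, 0.6, 1], [5.3, 0, 0.1, 0, 0, 0.7, 1], [6.2, 0, 0.1, 0, 0, 0.8, 1], [7.1, 0, 0.1, 0, 0, 0.9, 1], [8, -0.1, 0.1, 0, 0, 1, 1], [8.9, -0.1, 0.1, 0, 0, 1.1, 1], [9.8, -0.1, 0.1, 0, 0, 1.2, 1], [10.7, -0.1, 0.1, 0, 0, 1.3, 1], [11.6, -0.1, 0.1, 0, 0, 1.5, 1], [12.5, -0.1, 0.1, 0, 0, 1.6, 1], [13.4, -0.1, 0.1, 0, 0, 1.7, 1], [14.3, -0.1, 0.1, 0, 0, 1.8, 1], [15.1, -0.1, 0.1, 0, 0, 1.9, 1], [15.8, -0.2, 0.1, 0, 0, 2, 1], [16.2, -0.2, 0.1, 0, 0, 2.1, 1], [16.4, -0.2, 0.1, 0, 0, 2.2, 1]]]}}

```text
time_s: 21.18
position: [0.5491, 0.1683, 0.022]
tcp_rot: [[0.034, 0.999, 0.0], [0.999, -0.034, -0.001], [-0.001, 0.0, -1.0]]
force: [-0.9, -1.7, -0.8]
opening: 1.0
grasp_force: 0.9
```

>>> {"api": "apply_moves", "payload": {"steps": [[[0.2, 0, 0, 0, 0, 0, 1], [0.5, 0, 0, 0, 0, 0, 1], [0.8, 0, 0, 0, 0, 0, 1], [1.0, 0, 0, 0, 0, 0, 1], [1.2, 0, 0, 0, 0, 0, 1], [1.3, 0, 0, 0, 0, 0, 1]]]}}

```text
time_s: 21.92
position: [0.5497, 0.1813, 0.022]
tcp_rot: [[0.035, 0.999, 0.001], [0.999, -0.035, -0.0], [-0.0, 0.001, -1.0]]
force: [0.2, -3.1, 1.5]
opening: 1.0
grasp_force: 1.2
```

>>> {"api": "apply_moves", "payload": {"steps": [[[0.1, 0, 0, 0, 0, 0, 1], [0.2, 0, 0, 0, 0, 0, 1], [0.3, 0, 0, 0, 0, 0, 1], [0.3, 0, 0, 0, 0, 0, 1]]]}}

```text
time_s: 22.42
position: [0.5498, 0.1843, 0.022]
tcp_rot: [[0.035, 0.999, 0.001], [0.999, -0.035, -0.0], [-0.0, 0.001, -1.0]]
force: [0.3, -1.1, 0.3]
opening: 0.999
grasp_force: 1.0
```

>>> {"api": "apply_moves", "payload": {"steps": [[[0.1, 0, 0, 0, 0, 0, 1], [0.2, 0, 0, 0, 0, 0, 1], [0.3, 0, 0, 0, 0, 0, 1], [0.3, 0, 0, 0, 0, 0, 1]]]}}

```text
time_s: 22.92
position: [0.5497, 0.1852, 0.022]
tcp_rot: [[0.035, 0.999, -0.0], [0.999, -0.035, -0.003], [-0.003, -0.0, -1.0]]
force: [-1.5, -10.8, 2.4]
opening: 0.999
grasp_force: 5.1
```

The end stop is reached (11 N, tray no longer advancing). One more slight press to seat it square, then I back off and lift clear.

>>> {"api": "apply_moves", "payload": {"steps": [[[0.1, 0, 0, 0, 0, 0, 1], [0.2, 0, 0, 0, 0, 0, 1], [0.2, 0, 0, 0, 0, 0, 1]]]}}

```text
time_s: 23.3
position: [0.5495, 0.1853, 0.0221]
tcp_rot: [[0.035, 0.999, -0.001], [0.999, -0.035, -0.005], [-0.005, -0.001, -1.0]]
force: [-1.5, -17.2, 3.6]
opening: 1.003
grasp_force: 8.6
```

>>> {"api": "apply_moves", "payload": {"steps": [[[-0.3, 0, 0, 0, 0, 0, 1], [-1.5, 0, 0, 0, 0, 0, 1], [-4, 0, 0, 0, 0, 0, 1], [-7, 0, 0, 0, 0, 0, 1], [-10, 0, -3, 0, 0, 0, 1], [-14, 0, -8, 0, 0, 0, 1], [-18, 0, -13, 0, 0, 0, 1], [-23, 0, -18, 0, 0, 0, 1], [-29, 0, -20, 0, 0, 0, 1], [-35, 0, -20, 0, 0, 0, 1], [-35, 0, -20, 0, 0, 0, 1]]]}}

```text
time_s: 24.68
position: [0.5383, -0.1647, 0.2229]
tcp_rot: [[0.04, 0.999, 0.004], [0.999, -0.04, -0.002], [-0.002, 0.004, -1.0]]
force: [-0.1, 0.3, 0.1]
opening: 1.0
grasp_force: 0.0
```

Run:
```python
from h import *
s=bot.read_state(); print(s["time_s"],np.round(s["position"],3))
im=bot.capture("top"); sc=bot.capture("scene")
cv2.imwrite("pics/s6.png",np.hstack([cv2.resize(im[140:270,90:220],(380,380)),cv2.resize(sc[110:220,320:450],(420,380))]))
```

```text
24.675 [ 0.538 -0.165  0.223]
```

View pics/s6.png

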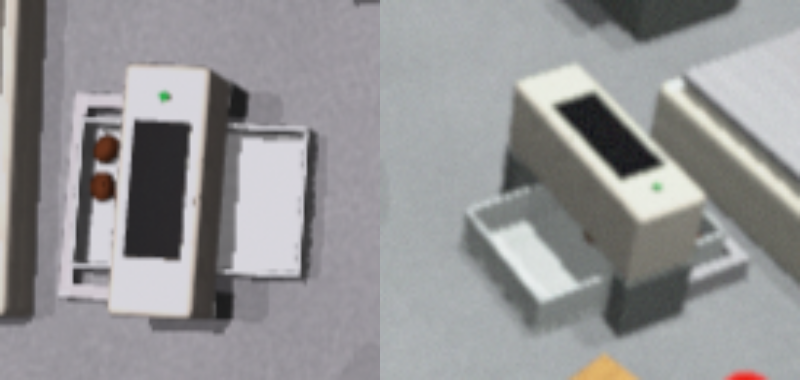

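The tray lies square between the rails against the stop (left edge at x≈82). Nutmegs show at (105,150) and (102,187), with the rest under the head. I hand in.

```bash
python3 -c "
from rig import bot
print(bot.hand_in())"
```

```text
the job is handed in; nothing more can be done
None
```

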